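# Pump up the hand sprayer by the back door

### The job

Pump up the garden hand sprayer: press its plunger knob down with your fingertips, let it spring back up, and keep pumping until the brass pressure pin next to the knob has popped fully out, then take your hand away so that the knob is up. Leave the sprayer standing where it is, without gripping its knob, lifting it, tipping it or pushing it along, do not touch the pin itself, and do not disturb the other things on the shelf.

Things in the scene. Friction and masses are not known exactly. Their poses are not given: they have to be found in the camera images.
- sprayer: Pressure sprayer standing loose on the shelf, 0.9 kg: pale round tank 118 mm across, 163 mm high, black screw collar, grey head, round black plunger knob on top. Origin: centre of its underside. z up; -x along the nozzle (brass tip 93 mm out, top 205 mm up), +x towards the black pistol grip (98 mm out; thumb trigger up to 212 mm high), +y towards the pressure pin.
- knob_top (a point): Centre of the flat top of the plunger knob, on the sprayer's axis, 251 mm above the shelf when the knob is up. The mushroom knob is 42 mm across (flat top 36 mm) and 20 mm thick, on a 12 mm steel rod. The point moves down with the knob.
- pump (a joint): How far the plunger knob is pressed, m: 0 = up, 0.025 = bottom stop. An internal spring returns it by itself in under 0.5 s: about 5 N at the top rising to 12 N at the bottom, plus about 12 N per m/s of speed.
- gauge_pin (a joint): How far the brass pressure pin stands out, m: 0 = flush, 0.015 = fully out at its stop. Each down-stroke raises it by about 1/10 of the knob's travel (2.5 mm for a full stroke) at any speed; it stays there on the return stroke and after. Starts anywhere from 0 to 0.004. Strokes after it is fully out do nothing.
- pin_top (a point): Centre of the top of the upright brass pressure pin, 8.4 mm in diameter, 38 mm beside the knob's axis on the sprayer's +y side (always the half away from the robot), in a grey boss 200 mm high. The pin's top is 201 mm above the shelf when flush, 216 mm when fully out.
- mug: Bystander: blue enamel mug, 82 mm across, 82 mm high, loose; origin at the centre of its underside.
- matchbox_holder: Bystander: open-fronted tin matchbox holder with a matchbox in it, 45 x 64 mm and 105 mm high, loose; origin at the centre of its underside.
- soap_bottle: Bystander: hand-soap pump bottle of brown glass, 64 mm across, 164 mm high over its spout, loose; origin at the centre of its underside. Not the pump to be worked.
- barn_key: Bystander: rusted iron barn key, 145 mm long, lying flat, loose; origin on the shelf under its middle.
- comb: Bystander: horn comb, 150 x 34 x 5 mm, lying flat, loose; origin on the shelf under its middle.
- pruners: Bystander: garden pruners, 200 mm long, 20 mm high, lying flat, loose; origin on the shelf under their middle.

How it is judged:
By the outcome, as a careful person would: the job done as asked, in the order asked, and still so for the second after the job is handed in, with the robot touching nothing.
It also fails if it takes over 48 s, if anything falls off the work surface, if the arm or the gripper's body presses on something with over 40 N, if the wrist force passes 120 N, or if a joint passes its speed limit or range.

### The arm

A 6-joint arm with a two-finger parallel gripper is mounted at the origin on the work surface. World frame = base frame: x ahead of the robot, y to its left, z up, the work surface at z = 0. Lengths are in m, angles in rad, forces in N, time in s.
With the tool pointing down it reaches from about 0.225 to 0.875 m from the base axis. Payload 3.4 kg.
Tool frame: the origin (TCP) lies midway between the tips of the shut fingers; the grasp point (between the pads) lies 19 mm behind it; x points along the fingers, y is the direction in which the jaws open and shut, and the axes are right-handed (so a half turn about x gives the same grasp; the last joint's range is limited). The gripper opens to 85 mm and grips with 20 to 120 N. Pads are 22 mm wide; open, the fingers measure 114 mm over their backs; the gripper's body (76 mm by 85 mm) begins 54 mm behind the grasp point. The pads swing forward as they close: fully open they stand 13 mm farther back than shut.
Start: joints at [0.983, 0.276, 1.505, -0, 1.361, -0.121], TCP at [0.259, 0.514, 0.231] pointing down, gripper open.
Joint ranges: [-2.89, 2.89], [-0.75, 2.08], [0.22, 2.7], [-1.18, 4.32], [0.11, 2.71], [-2.7, 2.7]. Speed limits (rad/s): [2.57, 2.57, 3.14, 3.14, 3.14, 3.14].

### API

Orientations are given as a rotation vector (axis times angle).
In Python, from station import telemetry, viewer, order gives the robot as it stands.
- The arm moves only by the tool play_rows, never from a script. Its argument "plan" is one flat list of numbers, 5 for each row, row after row: the gripper's target within -1 to 1 (shut at 1, half-way at 0, fully open at -1), then the shift along the tool's x, y, z in m, then the turn about the tool's x in rad. In form: [hand, x, y, z, roll, hand, x, y, z, roll, ...]. A call has 1 to 12 rows; each row is the pose to reach, as a shift and turn from the pose commanded when the call began, along the tool's axes at that moment; what a row does not reach only later rows make up. A row lasts 1/12 s, in which the tool goes at most 41.7 mm and 7.16 degrees, less where a joint would pass 70% of its speed; a pose out of reach is approached as far as the arm can. A call with a gripper value outside its range is refused whole. The fingers move at their own pace and stop on an object; the grip force is fixed at half the most. Time passes only in rows, so rows that repeat a pose let the fingers close. It gives the time, the measured TCP pose, the force and the opening at its end, in the units of the state.
- telemetry.sense(): the state, without advancing time (a new reading comes with each control period).
- viewer.grab_frame(name): name is "scene" or "top" or "wrist"; returns the picture (384x512x3 uint8, red, green, blue); there is no depth.
- viewer.get_calibration(name): a dict with "intrinsics" (3x3 intrinsics, pixels), "R" (3x3) and "t" (3): a world point X has camera coordinates R X + t. Camera axes: x right, y down, z forward; pixel columns grow to the right and rows downward; lengths in m; the calibration is good to about 2 mm. The wrist camera is an equidistant fisheye: a pixel r from the principal point sees the ray r / f radians off the axis. A picture is of the moment at which its call begins: read the wrist's pose just before it. get_calibration takes no time and is no camera call; for the wrist camera it gives the pose at the moment of the call.
- order.finish_job(): hands the job in, once; it reports no verdict.
The state is a dict: "t": time; "qpos": joint angles; "joint_vel": joint speeds; "joint_efforts": joint torques, N m; "tcp_pos": TCP position; "eef_rot": TCP orientation; "force": force on the tool from outside, world axes, zero at the start; "moment": the same for the moment, N m; "opening": opening from 0.0 (shut) to 1.0 (fully open).
Only numpy, scipy, OpenCV 4.12 (cv2) and the standard library are available. Lean on these libraries where they do the work, as an engineer would, in place of code of your own. Each camera call takes 0.05 s, during which the arm holds its last target.

## Working session

There is one attempt and no reset: what is moved stays moved. The work goes in short steps, Python scripts to look and compute and a tool call to move; the robot and the scene stay as the last step left them, time stands still between calls to the robot, and variables do not carry over. Pictures are saved under pics/ and viewed, and the job is handed in when it is done.

Besides the shell and the picture viewer there is one more tool, called by a JSON object that holds its "op" and its "data". play_rows: Moves the arm, as the interface text tells. Its arguments: {"type":"object","properties":{"plan":{"type":"array","items":{"type":"number"}}},"required":["plan"]}

```bash
mkdir -p pics
python3 - <<'E'
from station import telemetry, viewer
import cv2
print(telemetry.sense())
for n in ("scene","top","wrist"):
    c=viewer.get_calibration(n);print(n,c)
    cv2.imwrite(f"pics/{n}0.png",viewer.grab_frame(n)[:,:,::-1])
E
```

```text
{'t': 0.0, 'qpos': array([ 9.83021101e-01,  2.76626512e-01,  1.50613674e+00, -1.71364974e-05,
        1.36068418e+00, -1.20984594e-01]), 'joint_vel': array([0.00046577, 0.00136409, 0.00188092, 0.00069867, 0.00043513,
       0.00166354]), 'joint_efforts': array([ 5.62875684e-04, -4.16767108e+01, -2.45811385e+01, -6.50674019e-05,
        1.13140160e-02,  7.33609568e-06]), 'tcp_pos': array([0.25847345, 0.51304554, 0.2304203 ]), 'eef_rot': array([ 0.36466051,  1.54026112, -0.36742281]), 'force': array([ 0.6030765 , -0.21649394,  0.25126786]), 'moment': array([-0.05223213, -0.01927067, -0.03683567]), 'opening': 1.0005406258195377}
scene {'intrinsics': array([[358.23501396,   0.        , 250.44838048],
       [  0.        , 358.23501396, 187.37448167],
       [  0.        ,   0.        ,   1.        ]]), 'R': array([[ 0.83496822,  0.55029494, -0.0018852 ],
       [ 0.35866387, -0.5467962 , -0.75655413],
       [-0.41735872,  0.6310225 , -0.65392836]]), 't': array([-0.50073946, -0.03830606,  1.05766996])}
top {'intrinsics': array([[369.52521866,   0.        , 248.73654864],
       [  0.        , 369.52521866, 193.55061807],
       [  0.        ,   0.        ,   1.        ]]), 'R': array([[-0.02431666, -0.99970288,  0.00168757],
       [-0.98209212,  0.02357276, -0.18692084],
       [ 0.18682552, -0.00620264, -0.98237353]]), 't': array([0.06277045, 0.59176725, 0.8965969 ])}
wrist {'intrinsics': array([[297.31863964,   0.        , 253.24219931],
       [  0.        , 297.31863964, 189.34955804],
       [  0.        ,   0.        ,   1.        ]]), 'R': array([[ 0.44902627,  0.89351795, -0.00103591],
       [ 0.84523486, -0.42438569,  0.32476887],
       [ 0.28974719, -0.14670535, -0.94579285]]), 't': array([-0.57502661, -0.0418915 ,  0.38124876])}
```

View pics/scene0.png

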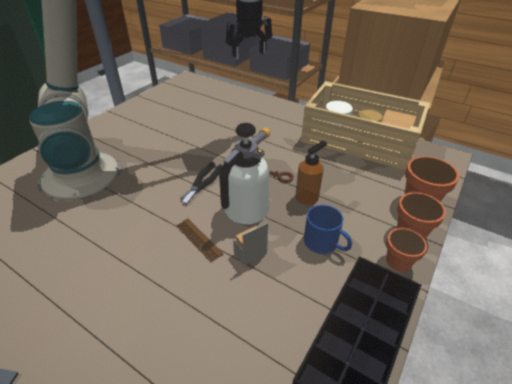

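View pics/top0.png

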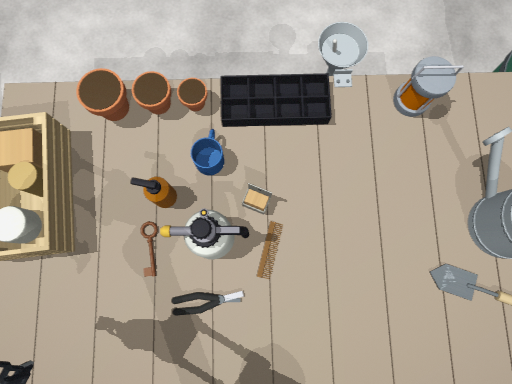

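View pics/wrist0.png

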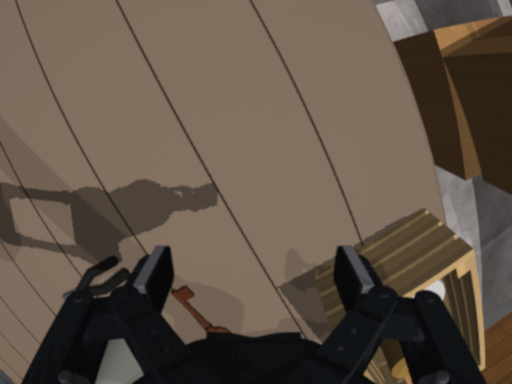

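Run:
```python
import cv2,numpy as np
a=cv2.imread("pics/top0.png")[180:280,140:270];b=cv2.imread("pics/scene0.png")[110:230,180:290]
a=cv2.resize(a,None,fx=4,fy=4,interpolation=2)
b=cv2.resize(b,(int(110*400/120),400),interpolation=2)
a=a[:, :420]
cv2.imwrite("pics/z1.png",np.hstack([a,b])[:, :800])
```

```text
(no output)
```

View pics/z1.png

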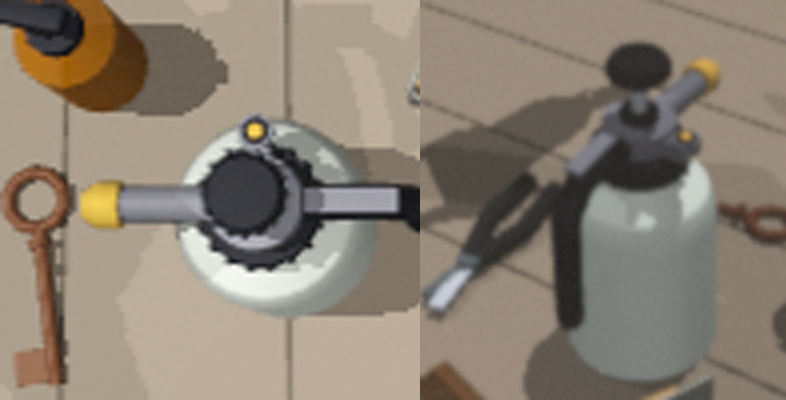

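```bash
cat > h.py <<'E'
from station import viewer
import numpy as np
def at(n,u,v,z):
    c=viewer.get_calibration(n);K,R,t=c["intrinsics"],c["R"],c["t"]
    o=-R.T@t; d=R.T@np.linalg.inv(K)@[u,v,1]
    return o+d*(z-o[2])/d[2]
E
python3 - <<'E'
from h import *
from station import telemetry
from scipy.spatial.transform import Rotation as Ro
k=at("top",200.75,228,.247);print("knob top",k,at("scene",245.4,129.2,.243))
print("pin",at("top",203.75,212.5,.203),at("scene",180+(685-420)/3.333,110+136/3.333,.203))
print("tip",at("top",140+100/4,180+205/4,.2),"trig",at("top",244,232,.21))
print("soap",at("top",145,183,.164))
s=telemetry.sense();print(Ro.from_rotvec(s["eef_rot"]).as_matrix())
E
```

```text
knob top [0.48844684 0.14800697 0.247     ] [0.48898847 0.14864068 0.243     ]
pin [0.52596506 0.14709384 0.203     ] [0.52899322 0.14454746 0.203     ]
tip [0.48796802 0.23029716 0.2       ] trig [0.48143826 0.06143234 0.21      ]
soap [0.6028151  0.28606464 0.164     ]
[[-7.24614910e-04  4.50005904e-01  8.93025286e-01]
 [-1.12831434e-03  8.93024584e-01 -4.50006466e-01]
 [-9.99999101e-01 -1.33369463e-03 -1.39350815e-04]]
```

{"op": "play_rows", "data": {"plan": [1,-0.035,0,0,0,1,-0.07,0,0,0,1,-0.07,-0.02,0.033,0,1,-0.07,-0.04,0.067,0,1,-0.07,-0.06,0.1,0,1,-0.07,-0.08,0.133,0,1,-0.07,-0.1,0.167,0,1,-0.07,-0.12,0.2,0,1,-0.07,-0.14,0.233,0,1,-0.07,-0.16,0.267,0,1,-0.07,-0.18,0.3,0,1,-0.07,-0.2,0.333,0]}}

```text
t: 1.15
tcp_pos: [0.4666, 0.1832, 0.3012]
eef_rot: [0.366, 1.54, -0.366]
force: [1.3, 0.8, -0.2]
opening: -0.0
```

{"op": "play_rows", "data": {"plan": [1,0,-0.01,0.015,0,1,0,-0.02,0.03,0,1,0,-0.022,0.036,0,1,0,-0.022,0.036,0,1,0,-0.022,0.036,0]}}

```text
t: 1.57
tcp_pos: [0.4881, 0.1497, 0.301]
eef_rot: [0.367, 1.541, -0.366]
force: [1.0, 0.5, 0.2]
opening: 0.001
```

Run:
```python
from station import telemetry, viewer
import cv2
import numpy as np
from scipy.spatial.transform import Rotation as Ro
s=telemetry.sense();print(s["tcp_pos"],s["force"],s["opening"])
print(Ro.from_rotvec(s["eef_rot"]).as_matrix().T@(np.array([.488,.148,.251])-s["tcp_pos"]))
ims=[viewer.grab_frame(n)[:,:,::-1] for n in ("scene","wrist")]
ims[0]=cv2.resize(ims[0][80:240,150:320],(408,384),interpolation=2);ims[1]=cv2.resize(ims[1],(390,292));ims[1]=cv2.copyMakeBorder(ims[1],0,92,0,0,0)
cv2.imwrite("pics/h1.png",np.hstack(ims))
```

```text
[0.48805406 0.14969912 0.30103256] [0.97404415 0.48303973 0.18172234] 0.001369208952449766
[ 0.05003116 -0.00155569  0.00078112]
```

View pics/h1.png

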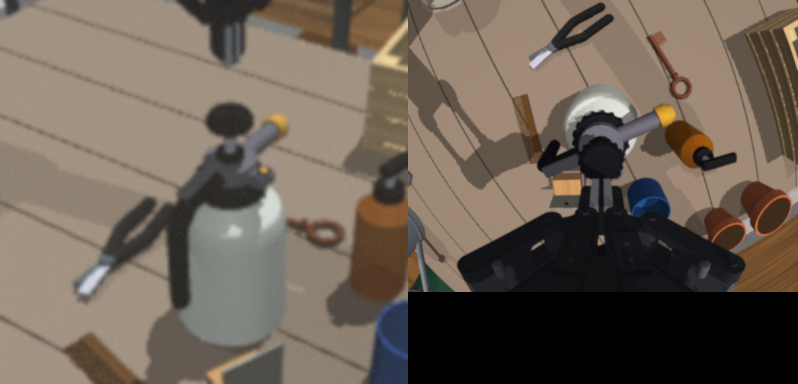

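The scene picture shows the shut fingertips (about 228,60) right above the knob (229,118). The wrist picture agrees, so I'll do a trial stroke.

{"op": "play_rows", "data": {"plan": [1,0.03,-0.0015,0.001,0,1,0.046,-0.0015,0.001,0,1,0.053,-0.0015,0.001,0,1,0.06,-0.0015,0.001,0,1,0.066,-0.0015,0.001,0,1,0.07,-0.0015,0.001,0,1,0.072,-0.0015,0.001,0,1,0.072,-0.0015,0.001,0]}}

```text
t: 2.33
tcp_pos: [0.4873, 0.1484, 0.2311]
eef_rot: [0.365, 1.541, -0.365]
force: [-4.0, -0.0, 9.7]
opening: 0.001
```

Run:
```python
from station import telemetry, viewer
import cv2
import numpy as np
s=telemetry.sense();print(s["tcp_pos"],s["force"],s["opening"])
ims=[viewer.grab_frame(n)[:,:,::-1] for n in ("scene","top")]
ims[0]=cv2.resize(ims[0][80:240,150:320],(408,384),interpolation=2);ims[1]=cv2.resize(ims[1][170:290,140:260],(384,384),interpolation=2)
cv2.imwrite("pics/h2.png",np.hstack(ims))
```

```text
[0.48734129 0.14840782 0.23113168] [-3.98294637 -0.02108677  9.73525071] 0.0012407256621475694
```

View pics/h2.png

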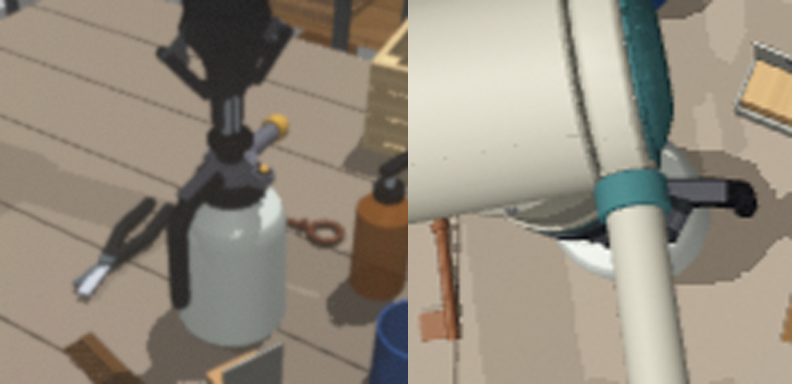

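{"op": "play_rows", "data": {"plan": [1,-0.012,0,0,0,1,-0.028,0,0,0,1,-0.03,0,0,0,1,-0.03,0,0,0,1,-0.019,0,0,0,1,-0.012,0,0,0,1,-0.005,0,0,0,1,0.001,0,0,0,1,0.005,0,0,0,1,0.005,0,0,0,1,0.005,0,0,0]}}

```text
t: 3.35
tcp_pos: [0.4899, 0.1481, 0.226]
eef_rot: [0.367, 1.536, -0.364]
force: [-0.4, 0.5, 11.3]
opening: 0.002
```

{"op": "play_rows", "data": {"plan": [1,-0.015,0,0,0,1,-0.032,0,0,0,1,-0.034,0,0,0,1,-0.034,0,0,0,1,-0.024,0,0,0,1,-0.017,0,0,0,1,-0.01,0,0,0,1,-0.004,0,0,0,1,0,0,0,0,1,0,0,0,0,1,0,0,0,0]}}

```text
t: 4.27
tcp_pos: [0.4892, 0.1476, 0.2259]
eef_rot: [0.367, 1.537, -0.365]
force: [-2.0, -1.5, 17.7]
opening: -0.003
```

{"op": "play_rows", "data": {"plan": [1,-0.015,0,0,0,1,-0.032,0,0,0,1,-0.034,0,0,0,1,-0.034,0,0,0,1,-0.024,0,0,0,1,-0.017,0,0,0,1,-0.01,0,0,0,1,-0.004,0,0,0,1,0,0,0,0,1,0,0,0,0,1,0,0,0,0]}}

```text
t: 5.18
tcp_pos: [0.4888, 0.1474, 0.2259]
eef_rot: [0.366, 1.538, -0.365]
force: [-3.1, -0.6, 20.2]
opening: -0.004
```

Run:
```python
from station import telemetry, viewer
import cv2
import numpy as np
s=telemetry.sense();print(s["tcp_pos"],s["force"],s["opening"])
ims=[viewer.grab_frame(n)[:,:,::-1] for n in ("scene",)]
ims[0]=cv2.resize(ims[0][100:200,180:300],(720,600),interpolation=2)
cv2.imwrite("pics/h3.png",np.hstack(ims))
```

```text
[0.48879512 0.14744518 0.22590924] [-3.11714044 -0.5691678  20.23303284] -0.0036868588267849854
```

View pics/h3.png

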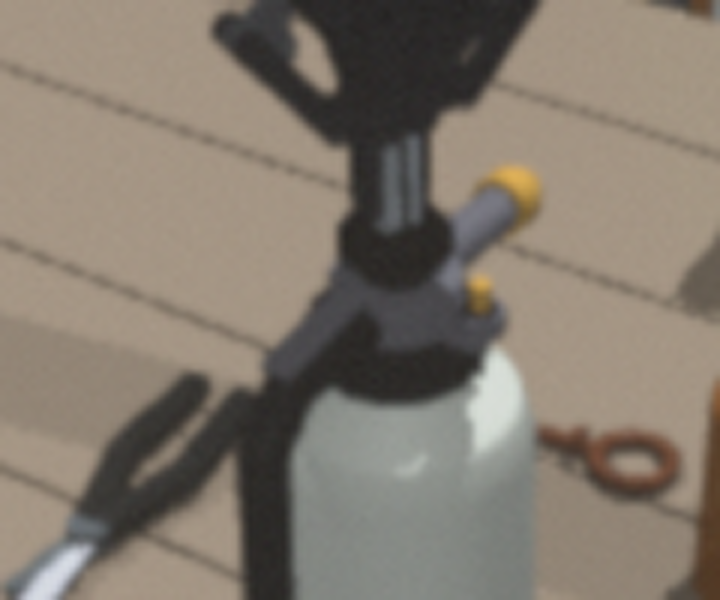

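{"op": "play_rows", "data": {"plan": [1,-0.015,0,0,0,1,-0.032,0,0,0,1,-0.034,0,0,0,1,-0.034,0,0,0,1,-0.034,0,0,0,1,-0.024,0,0,0,1,-0.017,0,0,0,1,-0.01,0,0,0,1,-0.005,0,0,0,1,-0.001,0,0,0,1,-0.001,0,0,0,1,-0.001,0,0,0]}}

```text
t: 6.23
tcp_pos: [0.4886, 0.1474, 0.226]
eef_rot: [0.366, 1.539, -0.366]
force: [-1.9, -0.5, 14.1]
opening: 0.001
```

{"op": "play_rows", "data": {"plan": [1,-0.015,0,0,0,1,-0.032,0,0,0,1,-0.034,0,0,0,1,-0.034,0,0,0,1,-0.034,0,0,0,1,-0.024,0,0,0,1,-0.017,0,0,0,1,-0.01,0,0,0,1,-0.005,0,0,0,1,0,0,0,0,1,0,0,0,0,1,0,0,0,0]}}

```text
t: 7.23
tcp_pos: [0.4889, 0.1475, 0.226]
eef_rot: [0.366, 1.538, -0.365]
force: [-1.8, -0.7, 12.1]
opening: 0.003
```

{"op": "play_rows", "data": {"plan": [1,-0.015,0,0,0,1,-0.032,0,0,0,1,-0.034,0,0,0,1,-0.034,0,0,0,1,-0.034,0,0,0,1,-0.024,0,0,0,1,-0.017,0,0,0,1,-0.01,0,0,0,1,-0.005,0,0,0,1,0,0,0,0,1,0,0,0,0,1,0,0,0,0]}}

```text
t: 8.23
tcp_pos: [0.4889, 0.1474, 0.226]
eef_rot: [0.366, 1.538, -0.365]
force: [-1.4, -0.1, 12.3]
opening: -0.004
```

{"op": "play_rows", "data": {"plan": [1,-0.02,0,0,0,1,-0.04,0,0,0,1,-0.07,0,0,0,1,-0.09,0,0,0,1,-0.09,0,0,0,1,-0.09,0,0,0]}}

```text
t: 8.73
tcp_pos: [0.4885, 0.1474, 0.3144]
eef_rot: [0.366, 1.54, -0.366]
force: [0.1, -0.5, -1.4]
opening: -0.001
```

Run:
```python
from station import telemetry, viewer
import cv2
import numpy as np
s=telemetry.sense();print(s["tcp_pos"],s["force"],s["opening"])
ims=[viewer.grab_frame(n)[:,:,::-1] for n in ("scene",)]
cv2.imwrite("pics/raw4.png",ims[0])
ims[0]=cv2.resize(ims[0][100:200,180:300],(720,600),interpolation=2)
cv2.imwrite("pics/h4.png",np.hstack(ims))
c=viewer.get_calibration("scene")
for z in (.201,.216,.251):
    p=c["R"]@np.array([.489+(.038 if z<.25 else 0),.148,z])+c["t"];p=c["intrinsics"]@p;q=p[:2]/p[2];print(z,(q-[180,100])*6)
```

```text
[0.48848012 0.14737769 0.31438301] [ 0.14637331 -0.50573117 -1.35372504] -0.0008261920903267541
0.201 [477.39768008 303.0806434 ]
0.216 [478.00011225 269.45263278]
0.251 [391.19875954 157.04027915]
```

View pics/h4.png

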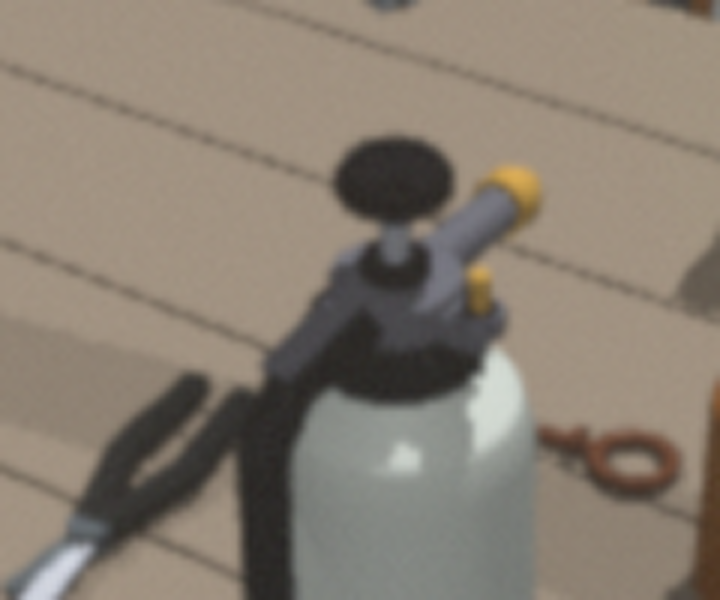

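The pin's top is now at about (481,269), where I'd expect it fully out. Extra strokes do no harm, so I'll add two full ones and compare.

{"op": "play_rows", "data": {"plan": [1,0.03,0,0,0,1,0.055,0,0,0,1,0.066,0,0,0,1,0.073,0,0,0,1,0.08,0,0,0,1,0.085,0,0,0,1,0.09,0,0,0,1,0.09,0,0,0,1,0.09,0,0,0,1,0.07,0,0,0,1,0.05,0,0,0,1,0.05,0,0,0]}}

```text
t: 9.78
tcp_pos: [0.4897, 0.1476, 0.2672]
eef_rot: [0.367, 1.536, -0.365]
force: [1.0, 0.3, 0.1]
opening: 0.002
```

{"op": "play_rows", "data": {"plan": [1,0,0,0,0,1,0,0,0,0,1,0,0,0,0,1,0.016,0,0,0,1,0.023,0,0,0,1,0.03,0,0,0,1,0.035,0,0,0,1,0.04,0,0,0,1,0.04,0,0,0,1,0.04,0,0,0]}}

```text
t: 10.62
tcp_pos: [0.4898, 0.1476, 0.2267]
eef_rot: [0.367, 1.537, -0.365]
force: [0.4, -1.3, 11.6]
opening: 0.002
```

{"op": "play_rows", "data": {"plan": [1,-0.02,0,0,0,1,-0.04,0,0,0,1,-0.07,0,0,0,1,-0.1,0,0,0,1,-0.12,0,0,0,1,-0.12,0,0,0,1,-0.12,0,0,0,1,-0.12,0,0,0]}}

```text
t: 11.28
tcp_pos: [0.4877, 0.1473, 0.3434]
eef_rot: [0.365, 1.543, -0.367]
force: [-0.8, -0.4, 0.1]
opening: 0.001
```

Run:
```python
from station import telemetry, viewer
import cv2
import numpy as np
s=telemetry.sense();print(s["tcp_pos"],s["force"],s["opening"])
f=viewer.grab_frame("scene")[:,:,::-1]
a=f[100:200,180:300]
b=cv2.imread("pics/raw4.png")[100:200,180:300]
c=cv2.imread("pics/scene0.png")[100:200,180:300]
cv2.imwrite("pics/h5.png",cv2.resize(np.hstack([c[40:75,60:100],b[40:75,60:100],a[40:75,60:100]]),None,fx=6,fy=6,interpolation=2))
cv2.imwrite("pics/full5.png",f)
```

```text
[0.48771888 0.14726134 0.34339622] [-0.8173175  -0.38030879  0.05231764] 0.0007975824501869795
```

View pics/h5.png

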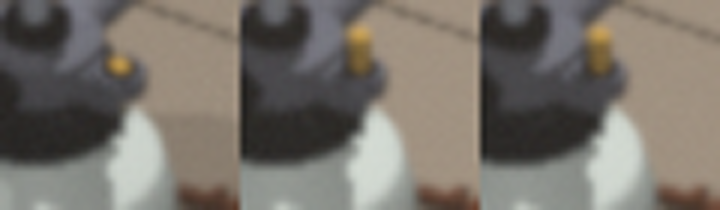

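View pics/full5.png

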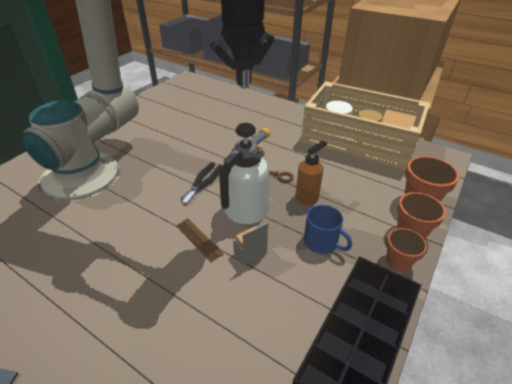

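The pin's height didn't change with the two extra strokes, so it is at its stop. The knob is up at (246,130), the sprayer and the other items are where they started, and the hand is clear. Handing in.

```bash
python3 -c "
from station import order
print(order.finish_job())"
```

```text
the job is handed in; nothing more can be done
None
```

I pumped the sprayer until its pressure pin was fully out, took the hand away and handed the job in. That took nine strokes with the shut fingertips: the first was about 20 mm and the other eight were full. I used about 11.3 s of the 48 s, and the highest force I read was about 20 N, though I only read it at the end of each move.

- **Pin:** in the last scene pictures its top sits where I calculated the fully-out height. Two extra full strokes didn't change it, so it is at its stop.
- **Knob and hand:** the knob is up, and the open air between it and the fingertips is about 90 mm.
- **Sprayer and other items:** by eye, in the final scene picture, the sprayer, mug, matchbox holder, soap bottle, key, comb and pruners are where they started.
- **Small oddity:** a few strokes showed 2–4 N of sideways force on the fingertips. I saw no movement of the sprayer from it.

None of the checks failed or disagreed. I did not take a final top or wrist picture.

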